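# Press a specimen label holder home behind the display stand's lip

### The job

Take the spare label holder (the one with the orange grip tab standing in the wooden caddy) out and slide it, white label facing outward (away from the rock), down behind the blue lip of the one specimen stand that has no label yet, the one with the dark grey rock. Press it down on the yellow sprung strip at the bottom of the channel, firmly but without forcing, until it is fully home. Finish while still gripping the holder and holding it pressed home (let go and the spring lifts it); leave the rocks and the brush undisturbed.

Things in the scene. Friction and masses are not known exactly. Their poses are not given: they have to be found in the camera images.
- holder_center (a point): Centre of the loose label holder (50 g, 84 mm tall, upright in the caddy), 42 mm above its foot. Black plate 60 mm wide (y), 5 mm thick (x), its lowest 5 mm 3 mm thick; on top, from 60 to 84 mm above the foot, an orange grip tab 12 mm thick (x), 32 mm wide (y), its middle 30 mm above this point: grip across the 12 mm. z up, +x out of the white-label side.
- holder_foot (a point): Middle of the holder's bottom edge.
- holder_face (a point): Point on the white-label face of the holder, level with its centre.
- caddy: Fixed wooden block 71 mm (x) x 90 mm (y) x 28 mm high; a 7 mm wide slot along its y holds the holder upright, its foot 8 mm above the table and 20 mm deep in the slot. Origin at the underside's centre.
- stand: The only stand without a label; its place in the row varies. Fixed wood block 85 (x) x 96 (y) x 36 mm high, a blue label channel along its +x face: 9 mm wide (x), 65 mm long (y), centred at x = 34.5 mm, open on top; the blue lip flares outward from 28 to 39 mm height. The label faces +x. The dark grey rock sits 62 mm behind the channel. Origin: underside, 34.5 mm behind the channel; z up.
- slot_home (a point): In the channel of the target stand: where the holder's foot is when fully home (middle of the channel, 10 mm above the table); axes as the stand's.
- strip (a joint): Yellow sprung strip filling the bottom of that channel: 0 = up (its top 18 mm above the table), 0.008 m = fully down against its stop (10 mm above the table). The spring needs about 4 N to start and 10 N to reach the stop, and pushes it back up when released.
- rock_grey_center (a point): Loose dark grey rock, about 42 mm across and 32 mm high, on the target stand; the point is its centre. Its top is 68 mm above the table.
- rock_brown_center (a point): Loose brown rock, same size, on another stand (which already has its label, tab top 94 mm above the table).
- rock_rust_center (a point): Loose rust-coloured rock, same size, on the third stand (already labelled, tab top 94 mm above the table).
- brush_center (a point): Loose cleaning brush 175 mm long, 16 mm wide, 14 mm high, lying on the table beyond the stands; the point is near its middle.
Mind the look-alikes: they are no part of the job. There is more than one size of the part that bears holder_center; the job needs the smaller.

How it is judged:
By the outcome, as a careful person would: the job done as asked, in the order asked, and still so for the second after the job is handed in, while the arm keeps its last pose, push and grip.
It also fails if it takes over 43 s, if anything falls off the work surface, if the arm or the gripper's body presses on something with over 40 N, if the wrist force passes 120 N, or if a joint passes its speed limit or range.

### The arm

A 6-joint arm with a two-finger parallel gripper is mounted at the origin on the work surface. World frame = base frame: x ahead of the robot, y to its left, z up, the work surface at z = 0. Lengths are in m, angles in rad, forces in N, time in s.
With the tool pointing down it reaches from about 0.3 to 0.875 m from the base axis. Payload 6.4 kg.
Tool frame: the origin (TCP) lies between the finger pads; the fingertips stand 11 mm ahead of it and the grasp point (between the pads) lies 8 mm behind it (ctrl.tcp_to_tips is the y of the fingertips in the tool frame, in m); y points along the fingers, x is the direction in which the jaws open and shut, and the axes are right-handed (so a half turn about y gives the same grasp; the last joint's range is limited). The gripper opens to 85 mm and grips with 20 to 120 N. Pads are 22 mm wide; open, the fingers measure 114 mm over their backs; the gripper's body (76 mm by 85 mm) begins 54 mm behind the grasp point. The pads swing forward as they close: fully open they stand 13 mm farther back than shut.
Start: joints at [-1.339, 0.181, 1.607, -0, 1.354, -0.206], TCP at [0.244, -0.521, 0.242] pointing down, gripper open.
Joint ranges: [-2.99, 2.99], [-0.89, 2.07], [0.3, 2.58], [-1.14, 4.28], [0, 2.63], [-3.12, 3.12]. Speed limits (rad/s): [2.57, 2.57, 3.01, 3.14, 3.14, 3.14].

### API

Orientations are given as a unit quaternion [w, x, y, z].
In Python, from bench import ctrl gives the robot as it stands.
- The arm moves only by the tool apply_moves, never from a script. Its argument "plan" is text: rows parted by semicolons, each of 7 numbers parted by spaces: the shift along the tool's x, y, z each as a share of 0.05 m, from -1 to 1, then the turn, a rotation vector about the tool's x, y, z each as a share of 0.12 rad, from -1 to 1, then the opening, from 0 (shut) to 1 (fully open). In form: dx dy dz wx wy wz claw; .... A call has exactly 5 rows; each row shifts and turns the commanded pose from where the row before left it, along the tool's axes as they then stand; what a row does not reach is not made up. A row lasts 1/10 s, in which the tool goes at most 50 mm and 8.59 degrees, less where a joint would pass 70% of its speed; a pose out of reach is approached as far as the arm can. A call with a number of a shift or a turn outside -1 to 1 is refused whole. A call with a gripper value outside its range is refused whole. The fingers move at their own pace and stop on an object; the grip force is fixed at half the most. Time passes only in rows, so rows that do not move let the fingers close, or fill a call up. It gives the time, the measured TCP pose, the force and the opening at its end, in the units of the state.
- ctrl.get_obs(): the state, without advancing time (a new reading comes with each control period).
- ctrl.camera(name): name is "side" or "top" or "wrist"; returns the picture (480x640x3 uint8, red, green, blue); there is no depth.
- ctrl.get_calibration(name): a dict with "intrinsics" (3x3 intrinsics, pixels), "R" (3x3) and "t" (3): a world point X has camera coordinates R X + t. Camera axes: x right, y down, z forward; pixel columns grow to the right and rows downward; lengths in m; the calibration is good to about 2 mm. A picture is of the moment at which its call begins: read the wrist's pose just before it. get_calibration takes no time and is no camera call; for the wrist camera it gives the pose at the moment of the call.
- ctrl.hand_in(): hands the job in, once; it reports no verdict.
Trained networks look in the newest picture that a camera, given by its name, has taken for a name from the list of things; names that differ only in an ending like _2 or _b are one class to them, and where a whole thing is asked for, a point or a joint stands for the part that bears it (a point fixed in the world has none). Each returns a list of dicts, best first, with "score" (0 to 1); they miss things now and then, are a little off and sometimes report something else, mostly with a low value. They report only what shows in the picture. A call takes as long as a camera call. They do not tell look-alikes from the thing itself.
- ctrl.recognise(camera, target): "point" ([x, y, z] in m, in world coordinates, good to about 4 mm: the middle of the surface that is visible of it).
The state is a dict: "time_s": time; "q": joint angles; "dq": joint speeds; "joint_efforts": joint torques, N m; "eef_pos": TCP position; "eef_rot": TCP orientation; "wrist_force": force on the tool from outside, world axes, zero at the start; "torque": the same for the moment, N m; "opening": opening from 0.0 (shut) to 1.0 (fully open).
Only numpy, scipy, OpenCV 4.12 (cv2) and the standard library are available. Lean on these libraries where they do the work, as an engineer would, in place of code of your own. Each camera call takes 0.05 s, during which the arm holds its last target.

## Working session

There is one attempt and no reset: what is moved stays moved. The work goes in short steps, Python scripts to look and compute and a tool call to move; the robot and the scene stay as the last step left them, time stands still between calls to the robot, and variables do not carry over. Pictures are saved under pics/ and viewed, and the job is handed in when it is done.

Besides the shell and the picture viewer there is one more tool, called after "Emit:" in YAML: its name, and indented under it one key for each argument. apply_moves: Moves the arm, as the interface text tells. Shift numbers are shares of 0.05 m and turn numbers shares of 0.12 rad, none past 1 either way. Its arguments: {"type":"object","properties":{"plan":{"type":"string"}},"required":["plan"]}

```bash
ls; mkdir -p pics; python3 - <<'E'
from bench import ctrl
import cv2
o=ctrl.get_obs(); print(o)
for n in ("top","side","wrist"):
    im=ctrl.camera(n); cv2.imwrite(f"pics/{n}0.png",im[:,:,::-1])
    c=ctrl.get_calibration(n); print(n,c)
print(ctrl.tcp_to_tips)
for n in ("top","side"):
  for t in ("holder_center","caddy","stand","rock_grey_center"):
    print(n,t,[(round(d['score'],2),[round(float(v),3) for v in d['point']]) for d in ctrl.recognise(n,t)])
E
```

```text
pics
{'time_s': 0.0, 'q': array([-1.33929598e+00,  1.81510538e-01,  1.60802051e+00, -4.24250613e-05,
        1.35383447e+00, -2.06298759e-01]), 'dq': array([ 1.34581287e-03, -1.24357647e-03,  1.06737232e-03, -3.67764196e-04,
        9.81770298e-04,  6.03436736e-05]), 'joint_efforts': array([ 2.99924468e-04, -4.44884419e+01, -3.51329863e+01, -3.15370989e-04,
        9.17756668e-03,  2.58589660e-05]), 'eef_pos': array([ 0.24364523, -0.52022016,  0.24139526]), 'eef_rot': array([ 0.5970749 , -0.59622068,  0.37994683, -0.37902885]), 'wrist_force': array([0.13258392, 0.40831978, 0.00830072]), 'torque': array([0.00775251, 0.00707982, 0.00351774]), 'opening': 0.9973886184764519}
top {'intrinsics': array([[471.74945778,   0.        , 318.5917795 ],
       [  0.        , 471.74945778, 243.07410163],
       [  0.        ,   0.        ,   1.        ]]), 'R': array([[ 0.00840203, -0.99986108,  0.01439531],
       [-0.98410703, -0.01082151, -0.1772463 ],
       [ 0.17737745, -0.0126773 , -0.98406124]]), 't': array([-0.09487983,  0.59461247,  0.76988106])}
side {'intrinsics': array([[488.39434611, 
[... 496 characters left out ...]
.        ]]), 'R': array([[ 0.42348568, -0.90590192, -0.00125996],
       [-0.85588807, -0.40056047,  0.32711912],
       [-0.29684253, -0.13745188, -0.94498227]]), 't': array([-0.57473999, -0.04222263,  0.38060393])}
0.011
top holder_center [(0.82, [0.586, -0.363, 0.118]), (0.62, [0.457, -0.339, 0.083])]
top caddy [(0.95, [0.459, -0.339, 0.029]), (0.5, [0.49, 0.228, 0.062])]
top stand [(0.56, [0.559, -0.131, 0.033])]
top rock_grey_center [(0.58, [0.532, -0.134, 0.06])]
side holder_center [(0.98, [0.585, -0.363, 0.085]), (0.95, [0.461, -0.338, 0.064])]
side caddy [(0.9, [0.462, -0.326, 0.025])]
side stand [(0.81, [0.562, -0.111, 0.038])]
side rock_grey_center [(0.94, [0.532, -0.122, 0.059])]
```

View pics/top0.png

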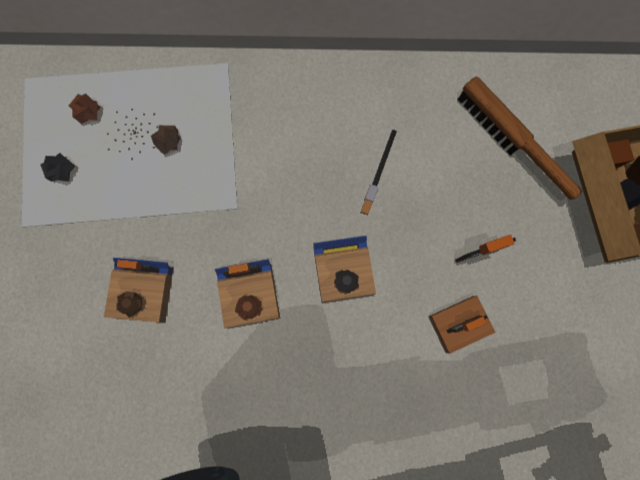

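View pics/side0.png

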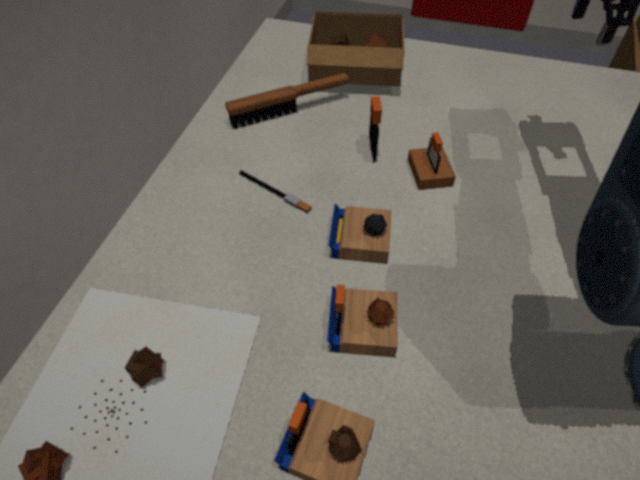

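View pics/wrist0.png

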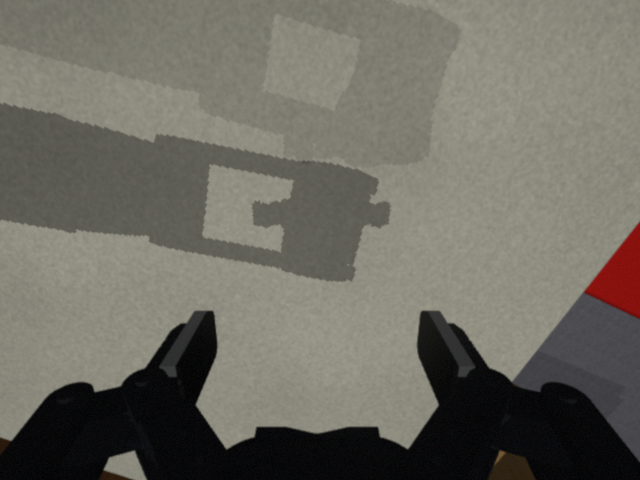

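The top view shows the caddy and its holder at (465,324), and a free-standing look-alike holder at (490,247). The labelled stands are at (137,290) and (247,293), and the empty target stand with the grey rock and yellow strip is at (344,268). In the side view the caddy holder is at (435,152) and the larger look-alike at (375,130).

By the description I choose the holder in the caddy. I'll check it in a close crop.

```bash
python3 - <<'E'
import cv2,numpy as np
t=cv2.imread("pics/top0.png");s=cv2.imread("pics/side0.png")
a=cv2.resize(t[225:365,415:535],(480,560),interpolation=cv2.INTER_CUBIC)
b=cv2.resize(s[85:200,360:465],None,fx=3,fy=3,interpolation=cv2.INTER_CUBIC)
c=np.zeros((560,800,3),np.uint8);c[:,:480]=a;c[:b.shape[0],480:480+b.shape[1]]=b
cv2.imwrite("pics/crop1.png",c)
a=cv2.resize(t[225:315,300:390],(400,400),interpolation=cv2.INTER_CUBIC)
b=cv2.resize(s[195:275,315:405],(400,356),interpolation=cv2.INTER_CUBIC)
c=np.zeros((400,800,3),np.uint8);c[:,:400]=a;c[:356,400:]=b
cv2.imwrite("pics/crop2.png",c)
from bench import ctrl
for n in("top","side"):
    k=ctrl.get_calibration(n);print(n,-k['R'].T@k['t'])
E
```

```text
top [ 0.44939995 -0.07867203  0.86436879]
side [0.46331522 0.41458342 0.69948192]
```

View pics/crop1.png

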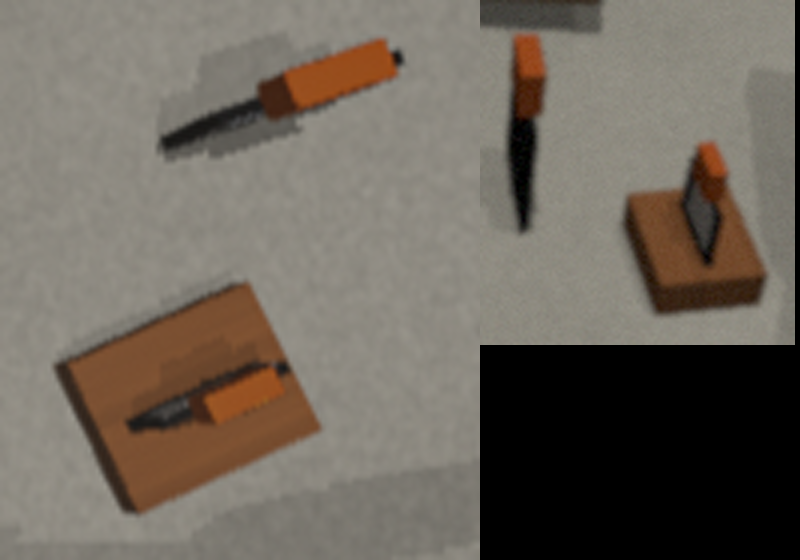

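View pics/crop2.png

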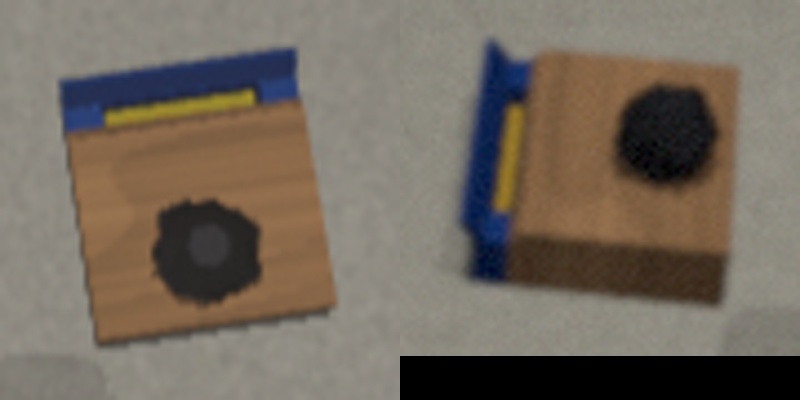

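The crop confirms that the caddy holder is the shorter one, with its grey-shaded label face on the +x side. The empty stand has its yellow strip showing at about (345,248) in the top view. Next I'll measure the poses from corners.

```bash
cat > h.py <<'E'
import numpy as np, cv2
from scipy.optimize import least_squares
from scipy.spatial.transform import Rotation as Rn
def ray(c,uv,z):
    K,R,t=c['intrinsics'],c['R'],c['t']
    C=-R.T@t; d=R.T@np.linalg.inv(K)@np.array([uv[0],uv[1],1.]); return C+d*(z-C[2])/d[2]
def proj(c,X):
    p=c['intrinsics']@(c['R']@np.asarray(X).T+c['t'][:,None]); return (p[:2]/p[2]).T
def rot(o):
    q=o['eef_rot']; return Rn.from_quat([q[1],q[2],q[3],q[0]])
def plan(o,p,yaw,tilt0=True):
    """goal tcp p, tool x axis at world yaw; returns world delta in tool axes and turn"""
    R=rot(o).as_matrix()
    x=np.array([np.cos(yaw),np.sin(yaw),0]); y=np.array([0,0,-1.]); G=np.stack([x,y,np.cross(x,y)],1)
    return R.T@(np.array(p)-o['eef_pos'])/0.05, Rn.from_matrix(R.T@G).as_rotvec()/0.12, R
E
python3 - <<'E'
from h import *
from bench import ctrl
o=ctrl.get_obs();print(rot(o).as_matrix().round(3))
c=ctrl.get_calibration("top")
# caddy top corners from crop1 (scale4, offset 415,225); stand corners crop2 scale 4.444 offset 300,225
cad=[(60,365),(245,282),(320,430),(137,513)]
P=[ray(c,(415+u/4,225+v/4),0.028) for u,v in cad]
for p in P: print(p.round(4))
print('caddy ctr',np.mean(P,0).round(4),[np.linalg.norm(P[i]-P[(i+1)%4]).round(4) for i in range(4)])
for a,b in((0,1),(3,2)):
    d=P[b]-P[a]; print('yaw',np.degrees(np.arctan2(d[0],-d[1])))
st=[(68,132),(300,100),(335,307),(98,345)]
P=[ray(c,(300+u*90/400,225+v*90/400),0.036) for u,v in st]
for p in P: print(p.round(4))
print('stand topctr',np.mean(P,0).round(4),[np.linalg.norm(P[i]-P[(i+1)%4]).round(4) for i in range(4)])
for a,b in((0,1),(3,2)):
    d=P[b]-P[a]; print('yaw',np.degrees(np.arctan2(d[0],-d[1])))
y=[(105,118),(255,98)]
Y=[ray(c,(300+u*90/400,225+v*90/400),0.018) for u,v in y];print(Y)
tab=[(190,405),(285,372)]
# tab top corners
E
```

```text
[[ 0.424  0.     0.906]
 [-0.906 -0.     0.424]
 [ 0.    -1.     0.   ]]
[ 0.4716 -0.2865  0.028 ]
[ 0.5087 -0.3701  0.028 ]
[ 0.4444 -0.3998  0.028 ]
[ 0.4084 -0.3179  0.028 ]
caddy ctr [ 0.4583 -0.3435  0.028 ] [np.float64(0.0915), np.float64(0.0708), np.float64(0.0895), np.float64(0.0706)]
yaw 23.95370100808577
yaw 23.76766945830963
[ 0.5777 -0.0837  0.036 ]
[ 0.5917 -0.1767  0.036 ]
[ 0.509  -0.1897  0.036 ]
[ 0.4932 -0.0963  0.036 ]
stand topctr [ 0.5429 -0.1366  0.036 ] [np.float64(0.094), np.float64(0.0837), np.float64(0.0947), np.float64(0.0854)]
yaw 8.551248304595132
yaw 9.571062746910425
[array([ 0.58640602, -0.09885566,  0.018     ]), array([ 0.59537282, -0.16032658,  0.018     ])]
```

```bash
python3 - <<'E'
from h import *
from bench import ctrl
o=ctrl.get_obs()
print(plan(o,[0.458,-0.3435,0.20],np.radians(23.9)))
E
```

```text
(array([-1.39512958,  0.8459309 ,  5.38331657]), array([ 8.24017900e-06, -1.29179133e+01,  1.58633746e-04]), array([[ 4.23930254e-01,  1.57844795e-05,  9.05694838e-01],
       [-9.05694838e-01, -6.85740880e-06,  4.23930254e-01],
       [ 1.29022381e-05, -1.00000000e+00,  1.13888585e-05]]))
```

Emit:
apply_moves:
  plan: "-0.2 0 0.77 0 0 0 1; -0.2 0 0.77 0 0 0 1; -0.2 0 0.77 0 0 0 1; -0.2 0 0.77 0 0 0 1; -0.2 0 0.77 0 0 0 1"

```text
time_s: 1.05
eef_pos: [0.398, -0.3928, 0.2424]
eef_rot: [-0.597, 0.597, -0.379, 0.38]
wrist_force: [0.6, -0.8, 0.3]
opening: 0.999
```

Emit:
apply_moves:
  plan: "-0.2 0 0.77 0 0 0 1; -0.2 0 0.77 0 0 0 1; 0 0 0 0 -0.9 0 1; 0 0 0 0 -0.9 0 1; 0 0 0 0 -0.9 0 1"

```text
time_s: 1.55
eef_pos: [0.4586, -0.3426, 0.2423]
eef_rot: [-0.651, 0.651, -0.276, 0.276]
wrist_force: [-0.3, -0.2, -0.5]
opening: 1.003
```

Emit:
apply_moves:
  plan: "0 0 0 0 -0.9 0 1; 0 0 0 0 -0.9 0 1; 0 0 0 0 -0.9 0 1; 0 0 0 0 -0.9 0 1; 0 0 0 0 -0.9 0 1"

```text
time_s: 2.05
eef_pos: [0.4582, -0.3432, 0.2423]
eef_rot: [-0.701, 0.701, -0.093, 0.093]
wrist_force: [0.3, 0.1, 0.9]
opening: 1.0
```

Emit:
apply_moves:
  plan: "0 0 0 0 -0.9 0 1; 0 0 0 0 -0.9 0 1; 0 0 0 0 -0.9 0 1; 0 0 0 0 -0.9 0 1; 0 0 0 0 -0.9 0 1"

```text
time_s: 2.55
eef_pos: [0.4582, -0.3431, 0.2423]
eef_rot: [-0.7, 0.7, 0.097, -0.097]
wrist_force: [0.3, 0.2, -0.2]
opening: 0.999
```

```bash
python3 - <<'E'
from h import *
from bench import ctrl
c=ctrl.get_calibration("wrist");im=ctrl.camera("wrist")
cv2.imwrite("pics/w1.png",im[:,:,::-1]); np.savez("w1.npz",**c)
o=ctrl.get_obs();print(o['time_s'],o['q'].round(3))
print(plan(o,[0.458,-0.3435,0.20],np.radians(23.9))[:2],o['eef_pos'])
print('cam',-c['R'].T@c['t'])
for a in ctrl.recognise("wrist","holder_center"):print(a)
E
```

```text
2.6 [-0.85   0.175  1.614  0.     1.353 -1.131]
(array([-0.00577385,  0.8465402 , -0.00596343]), array([ 3.21338069e-04, -1.13761044e+00,  2.75377947e-04])) [ 0.45819295 -0.34313248  0.24232701]
cam [ 0.43527729 -0.26239564  0.3734585 ]
{'point': [0.4574, -0.338, 0.0913], 'score': 0.76}
{'point': [0.5833, -0.3685, 0.0749], 'score': 0.64}
```

View pics/w1.png

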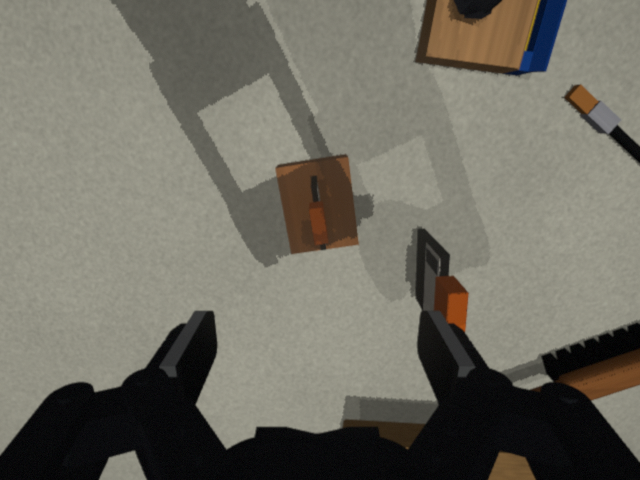

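The wrist view shows the caddy holder edge-on at (318,215) and the larger look-alike at (438,275). I'll turn the remaining angle and descend partway.

Emit:
apply_moves:
  plan: "0 0 0 0 -0.57 0 1; 0 0 0 0 -0.57 0 1; 0 0.6 0 0 0 0 1; 0 0.7 0 0 0 0 1; 0 0.5 0 0 0 0 1"

```text
time_s: 3.15
eef_pos: [0.4577, -0.3426, 0.1504]
eef_rot: [0.693, -0.692, -0.142, 0.142]
wrist_force: [-0.8, 1.1, -0.4]
opening: 0.997
```

```bash
python3 - <<'E'
from h import *
from bench import ctrl
c=ctrl.get_calibration("wrist");im=ctrl.camera("wrist")
cv2.imwrite("pics/w2.png",im[:,:,::-1]); np.savez("w2.npz",**c)
cv2.imwrite("pics/w2c.png",cv2.resize(im[150:350,230:400,::-1],None,fx=3,fy=3,interpolation=cv2.INTER_CUBIC))
o=ctrl.get_obs();print(o['eef_pos'],plan(o,[0.458,-0.3435,0.20],np.radians(23.9))[1])
ct=np.array([0.4583,-0.3435,0]);y=np.radians(23.9);X=np.array([np.cos(y),np.sin(y),0]);Y=np.array([-X[1],X[0],0]);Z=np.array([0,0,1])
pts=[ct+a*X+b*Y+.028*Z for a,b in((.0355,.045),(.0355,-.045),(-.0355,-.045),(-.0355,.045))]
print('caddy',proj(c,pts).round(1))
print('tabtop',proj(c,[ct+a*X+b*Y+.092*Z for a,b in((.006,.016),(.006,-.016),(-.006,-.016),(-.006,.016))]).round(1))
E
```

```text
[ 0.45588967 -0.34069203  0.14616997] [-0.06363036 -0.10541239 -0.02059167]
caddy [[366.6 176.1]
 [362.9 290. ]
 [273.5 291. ]
 [266.8 177.4]]
tabtop [[327.8 245.6]
 [328.  296. ]
 [307.9 296.3]
 [306.7 245.9]]
```

View pics/w2c.png

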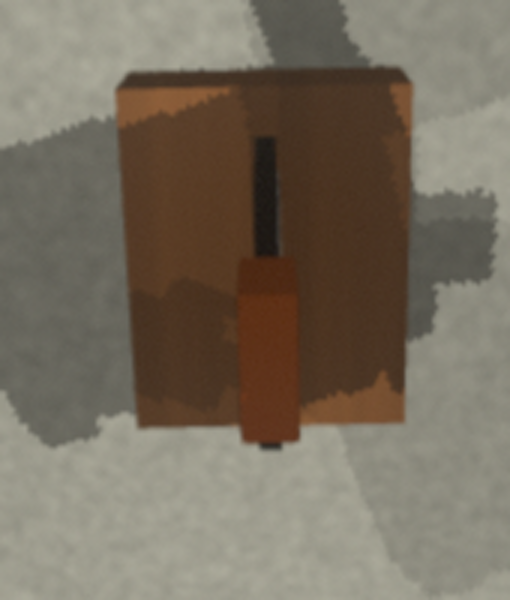

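```bash
cat > fit.py <<'E'
from h import *
from bench import ctrl
E
python3 - <<'E'
from h import *
from bench import ctrl
for i in range(2):
  im=ctrl.camera("wrist"); o=ctrl.get_obs();print(o['eef_pos'],plan(o,[0.458,-0.3435,0.08],np.radians(23.9))[:2],o['dq'].round(3))
c=ctrl.get_calibration("wrist");im=ctrl.camera("wrist")
cv2.imwrite("pics/w3c.png",cv2.resize(im[150:350,230:400,::-1],None,fx=3,fy=3,interpolation=cv2.INTER_CUBIC)); np.savez("w3.npz",**c)
ct=np.array([0.4583,-0.3435,0]);y=np.radians(23.9);X=np.array([np.cos(y),np.sin(y),0]);Y=np.array([-X[1],X[0],0]);Z=np.array([0,0,1])
pts=[ct+a*X+b*Y+.028*Z for a,b in((.0355,.045),(.0355,-.045),(-.0355,-.045),(-.0355,.045))]
print('caddy',proj(c,pts).round(1))
print('tabtop',proj(c,[ct+a*X+b*Y+.092*Z for a,b in((.006,.016),(.006,-.016),(-.006,-.016),(-.006,.016))]).round(1))
E
```

```text
[ 0.45618273 -0.34092942  0.14826034] (array([ 0.01651313,  1.36467215, -0.0717709 ]), array([-0.06237467, -0.10036713, -0.02020392])) [ 0.003 -0.047 -0.058 -0.001  0.048 -0.008]
[ 0.45731851 -0.34216235  0.15079026] (array([ 0.00370853,  1.41567856, -0.03530028]), array([-0.03148954, -0.09554936, -0.01007604])) [ 0.001 -0.038 -0.051 -0.001  0.009 -0.012]
caddy [[367.  177.2]
 [363.1 290.8]
 [273.9 291.7]
 [267.4 178.4]]
tabtop [[328.2 246.5]
 [328.3 296.8]
 [308.3 297. ]
 [307.2 246.7]]
```

View pics/w3c.png

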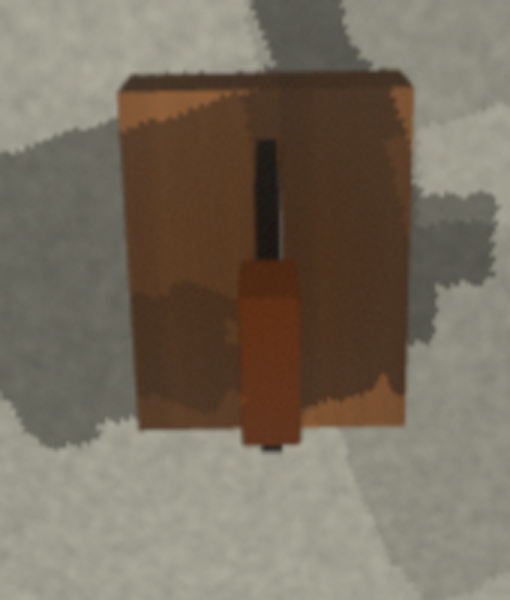

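The tab edges at columns 310 and 330 sit centred over the slot, and the white sliver right of the plate puts the label on +x. My model and the picture agree within about 1 mm. I'll descend to grasp.

Emit:
apply_moves:
  plan: "0.02 0.4 0 0 -0.09 0 1; 0 0.4 0 0 0 0 1; 0 0.3 0 0 0 0 1; 0 0.3 0 0 0 0 1; 0 0.16 0 0 0 0 1"

```text
time_s: 3.85
eef_pos: [0.4591, -0.3428, 0.0737]
eef_rot: [0.692, -0.692, -0.147, 0.147]
wrist_force: [-1.1, 0.8, -0.3]
opening: 1.0
```

```bash
python3 - <<'E'
from h import *
from bench import ctrl
for n in("wrist","side"):
  im=ctrl.camera(n);cv2.imwrite(f"pics/{n}4.png",im[:,:,::-1])
o=ctrl.get_obs();print(o['eef_pos'],plan(o,[0.459,-0.3432,0.072],np.radians(23.9))[:2],o['wrist_force'])
a=cv2.imread("pics/wrist4.png");b=cv2.resize(cv2.imread("pics/side4.png")[70:230,340:500],(480,480))
cv2.imwrite("pics/w4.png",cv2.resize(np.hstack([a,b]),(800,343)))
E
```

```text
[ 0.45870831 -0.34227512  0.07334354] (array([-0.00217013,  0.02683833, -0.01931923]), array([-0.01452593,  0.01028331, -0.00440384])) [ 0.25194821 -0.10522357  0.46745685]
```

View pics/w4.png

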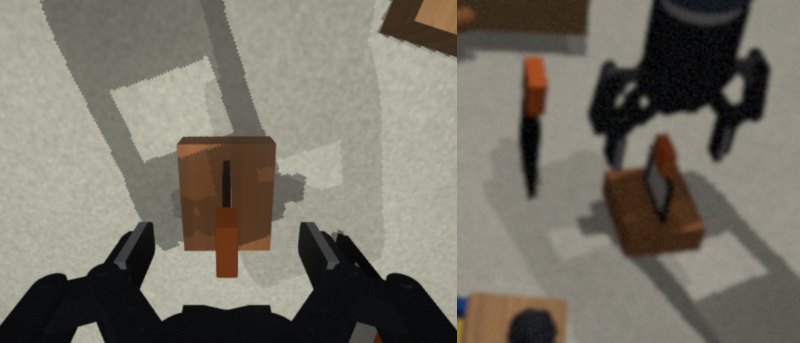

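The tab is centred between the pads (227 against a midpoint of 226). Closing.

Emit:
apply_moves:
  plan: "0 0 0 0 0 0 0.5; 0 0 0 0 0 0 0.25; 0 0 0 0 0 0 0; 0 0 0 0 0 0 0; 0 0 0 0 0 0 0"

```text
time_s: 4.45
eef_pos: [0.4593, -0.3429, 0.0746]
eef_rot: [-0.691, 0.692, 0.147, -0.147]
wrist_force: [0.3, -1.0, -0.0]
opening: 0.145
```

Emit:
apply_moves:
  plan: "0 0 0 0 0 0 0; 0 0 0 0 0 0 0; 0 0 0 0 0 0 0; 0 0 0 0 0 0 0; 0 0 0 0 0 0 0"

```text
time_s: 4.95
eef_pos: [0.4594, -0.343, 0.0748]
eef_rot: [-0.691, 0.692, 0.147, -0.147]
wrist_force: [0.4, 0.2, 5.1]
opening: 0.132
```

```bash
python3 - <<'E'
from h import *
from bench import ctrl
for n in("wrist","side"):
  im=ctrl.camera(n);cv2.imwrite(f"pics/{n}5.png",im[:,:,::-1])
o=ctrl.get_obs();print(o['eef_pos'],o['opening']*85,plan(o,[0.459,-0.3432,0.072],np.radians(23.9))[:2],o['wrist_force'])
a=cv2.imread("pics/wrist5.png");b=cv2.resize(cv2.imread("pics/side5.png")[70:230,340:500],(480,480))
cv2.imwrite("pics/w5.png",cv2.resize(np.hstack([a,b]),(800,343)))
E
```

```text
[ 0.45937267 -0.34302795  0.0747392 ] 11.1465533866029 (array([-8.22264254e-03,  5.47818994e-02, -6.91645311e-05]), array([0.00682401, 0.01245138, 0.00213547])) [-0.24475977  0.11510692  5.1428721 ]
```

View pics/w5.png

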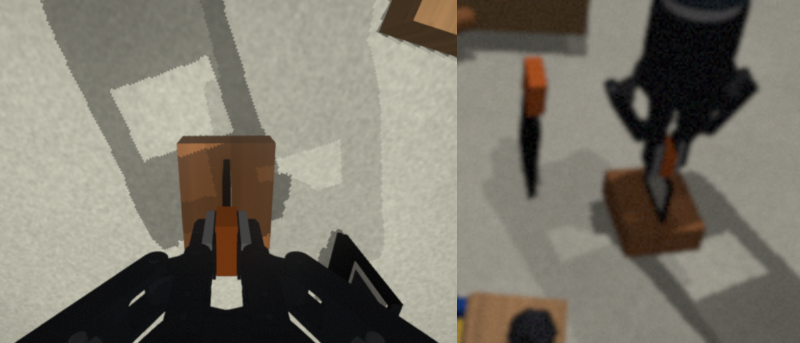

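The tab is gripped at about 11 mm, with the plate upright. The foot is at 8 mm with TCP z at 0.0747, so home corresponds to TCP z of about 0.0767. Lifting.

Emit:
apply_moves:
  plan: "0 -0.2 0 0 0 0 0; 0 -0.3 0 0 0 0 0; 0 -0.5 0 0 0 0 0; 0 -0.8 0 0 0 0 0; 0 -0.8 0 0 0 0 0"

```text
time_s: 5.55
eef_pos: [0.4587, -0.3422, 0.2059]
eef_rot: [0.692, -0.691, -0.147, 0.147]
wrist_force: [0.2, -0.7, 0.3]
opening: 0.13
```

```bash
python3 - <<'E'
from h import *
from bench import ctrl
for n in("wrist","side"):
  im=ctrl.camera(n);cv2.imwrite(f"pics/{n}6.png",im[:,:,::-1])
o=ctrl.get_obs();print(o['eef_pos'],o['opening']*85,o['wrist_force'])
# channel centre: from stand fit: top centre of corners is block; refine w/ rigid fit
c=ctrl.get_calibration("top")
# approx
y=np.radians(9.0);X=np.array([np.cos(y),np.sin(y),0]);Y=np.array([-X[1],X[0],0]);
Yl=np.array([0.5909,-0.1296,0])
print(plan(o,[Yl[0],Yl[1],0.2],y)[:2])
print(rot(o).as_matrix().T@(np.array([Yl[0],Yl[1],0.2])-o['eef_pos'])/.05)
b=cv2.resize(cv2.imread("pics/side6.png")[0:230,340:570],(480,480));a=cv2.imread("pics/wrist6.png")
cv2.imwrite("pics/w6.png",cv2.resize(np.hstack([a,b]),(800,343)))
E
```

```text
[ 0.4617208  -0.34550684  0.21211445] 10.899386503041976 [-0.18945472 -0.25336579 -0.17422959]
(array([4.1155341 , 0.22358862, 2.89694708]), array([0.092612 , 2.1811176, 0.0430301]))
[4.1155341  0.22358862 2.89694708]
```

View pics/w6.png

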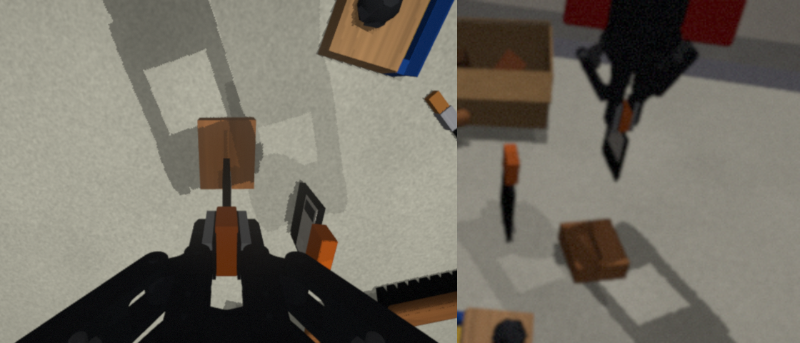

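The holder is out of the caddy with its label side toward +x. Moving above the channel now.

Emit:
apply_moves:
  plan: "0.68 0 0.48 0 0 0 0; 0.68 0 0.48 0 0 0 0; 0.68 0 0.48 0 0 0 0; 0.68 0 0.48 0 0 0 0; 0.68 0 0.48 0 0 0 0"

```text
time_s: 6.15
eef_pos: [0.566, -0.1624, 0.2046]
eef_rot: [0.692, -0.692, -0.147, 0.147]
wrist_force: [-0.3, -0.1, -1.2]
opening: 0.126
```

Emit:
apply_moves:
  plan: "0.68 0 0.48 0 0 0 0; 0 0 0 0 0.73 0 0; 0 0 0 0 0.73 0 0; 0 0 0 0 0.73 0 0; 0 0 0 0 0 0 0"

```text
time_s: 6.65
eef_pos: [0.5868, -0.1279, 0.2044]
eef_rot: [0.705, -0.705, -0.055, 0.055]
wrist_force: [0.4, -0.4, -0.0]
opening: 0.131
```

```bash
python3 - <<'E'
from h import *
from bench import ctrl
ctrl.camera("side")
c=ctrl.get_calibration("wrist");np.savez("w7.npz",**c)
im=ctrl.camera("wrist");cv2.imwrite("pics/w7.png",im[:,:,::-1])
o=ctrl.get_obs();print(o['time_s'],o['eef_pos'],o['opening']*85,o['wrist_force'],plan(o,[.5893,-.1296,.2],np.radians(9))[:2])
E
```

```text
6.75 [ 0.58679546 -0.12820695  0.204395  ] 10.803307725558927 [-0.2490175  0.2425567 -1.5461567] (array([ 0.04509319,  0.08789045, -0.03540627]), array([-0.00061351,  0.00847036, -0.00128549]))
```

View pics/w7.png

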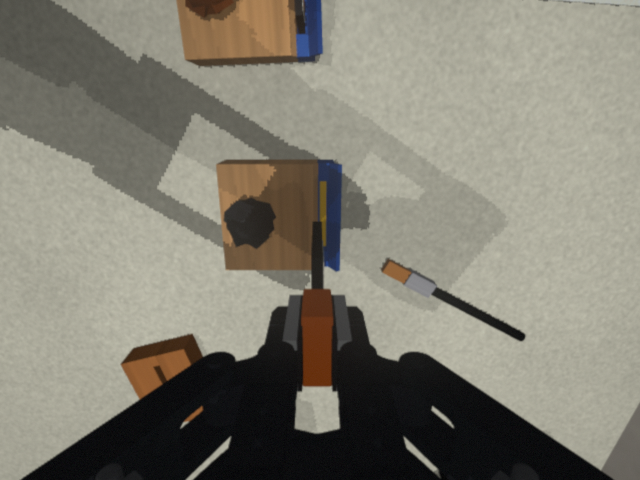

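The wrist view shows the stand at (270,215), the yellow strip at (323,215), the holder plate at (317,250), and the yaw nearly aligned. I'll measure the stand relative to the tool in this picture.

```bash
python3 - <<'E'
import cv2
im=cv2.imread("pics/w7.png");cv2.imwrite("pics/w7c.png",cv2.resize(im[150:310,205:365],(800,800)[:2],interpolation=cv2.INTER_CUBIC)[:600*800//800+0,:] if 0 else cv2.resize(im[155:305,205:355],(600,600),interpolation=cv2.INTER_CUBIC))
E
```

```text
(no output)
```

View pics/w7c.png

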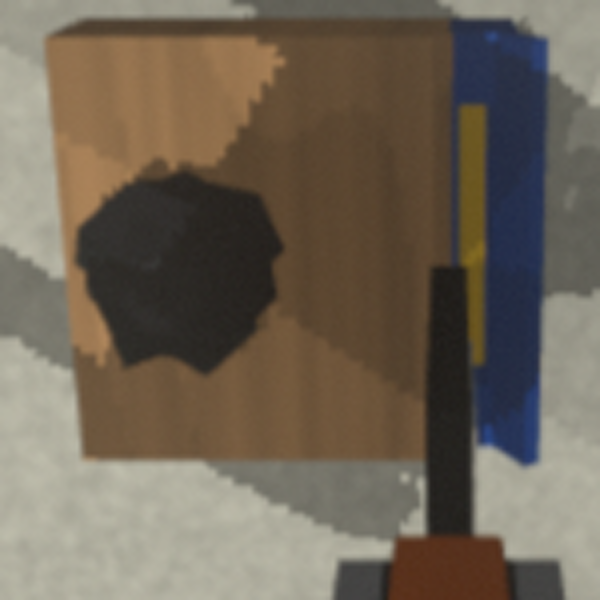

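```bash
python3 - <<'E'
from h import *
from bench import ctrl
c=dict(np.load("w7.npz"));o=ctrl.get_obs();p=o['eef_pos'];R=rot(o).as_matrix()
def loc(uv,z): return (ray(c,uv,z))
def cr(u,v): return (205+u/4,155+v/4)
W=[loc(cr(*q),.036) for q in((47,38),(452,35),(83,459))]
ll=lambda a:(R.T@(a-p)*1000).round(1)
for w in W: print('wood',w.round(4),ll(w))
S=[loc(cr(*q),.018) for q in((459,105),(487,105),(485,365))]
for w in S: print('strip',w.round(4),ll(w))
d=W[1]-W[0];print(np.linalg.norm(d),np.degrees(np.arctan2(d[1],d[0])))
d=W[2]-W[0];print(np.linalg.norm(d),np.degrees(np.arctan2(-d[0],d[1])))
d=S[2]-S[1];print(np.linalg.norm(d),np.degrees(np.arctan2(-d[0],d[1])))
x=R[:,0];print('toolyaw',np.degrees(np.arctan2(x[1],x[0])))
# plate far bottom edge: foot z; holder foot at tcp-66.7mm, far corner y -30 : crop (447,268)?
F=[p+R@np.array([a,.0667-h,-.030]) for a,h in((-.0015,0),(.0015,0),(-.0025,.005),(.0025,.005))]
print('foot far px in crop',((proj(c,F)-[205,155])*4).round(1))
F=[p+R@np.array([a,.0667-.06,-.030]) for a in(-.0025,.0025)]
print('plate top far',((proj(c,F)-[205,155])*4).round(1))
F=[p+R@np.array([a,.0667-.084,z]) for z in(-.016,.016) for a in(-.006,.006)]
print('tab top',(proj(c,F)).round(1))
E
```

```text
wood [ 0.4972 -0.0952  0.036 ] [-83.3 168.4  46.7]
wood [ 0.5802 -0.0814  0.036 ] [  0.9 168.4  47.3]
wood [ 0.5116 -0.1894  0.036 ] [-83.8 168.4 -48.6]
strip [ 0.5846 -0.0985  0.018 ] [  2.5 186.4  29.7]
strip [ 0.5907 -0.0975  0.018 ] [  8.8 186.4  29.7]
strip [ 0.6005 -0.1587  0.018 ] [  8.8 186.4 -32.2]
0.08413891528112874 9.434998398780264
0.09532082754497266 -171.2918309454517
0.06189852578461462 -170.90137655971418
toolyaw 9.058238230402822
foot far px in crop [[438.7 612.6]
 [457.7 612.6]
 [432.  629.1]
 [464.4 629.1]]
plate top far [[427.1 871.5]
 [469.6 871.4]]
tab top [[301.9 385.1]
 [332.3 385.1]
 [300.6 314. ]
 [333.5 314. ]]
```

```bash
python3 - <<'E'
from h import *
from bench import ctrl
c=dict(np.load("w7.npz"));o=ctrl.get_obs();p=o['eef_pos'];R=rot(o).as_matrix()
for dx in (0,.001):
  F=[p+R@np.array([a+dx,.0667-h,.030]) for a,h in((-.0015,0),(.0015,0),(-.0025,.005),(.0025,.005),(-.0025,.06),(.0025,.06))]
  print(((proj(c,F)-[205,155])*4).round(1))
  F=[p+R@np.array([a+dx,.0667-h,.016]) for a,h in ((-.006,.06),(.006,.06),(-.006,.084),(.006,.084))]
  print('tab',((proj(c,F)-[205,155])*4).round(1))
print(c['R']@R[:,0], R.T@(-c['R'].T@c['t']-p))
E
```

```text
[[437.5 244.9]
 [458.4 244.9]
 [430.2 254.3]
 [465.7 254.3]
 [424.  397.2]
 [472.1 397.2]]
tab [[392.2 518.8]
 [504.1 518.7]
 [382.5 636. ]
 [513.9 636. ]]
[[444.5 244.9]
 [465.3 244.9]
 [437.3 254.3]
 [472.8 254.3]
 [433.7 397.2]
 [481.7 397.2]]
tab [[401.5 518.8]
 [513.4 518.7]
 [393.5 636. ]
 [524.9 636. ]]
[ 9.99999632e-01 -6.25493184e-04 -5.87150375e-04] [-6.06996921e-06 -1.31153608e-01  8.40499348e-02]
```

The channel centre is about 5 mm along tool +x from the foot, and the yaw agrees at 9.1°. I'll shift and descend to just above the lip, then recheck.

Emit:
apply_moves:
  plan: "0.1 0 0.02 0 0 0 0; 0 0.6 0 0 0 0 0; 0 0.6 0 0 0 0 0; 0 0.4 0 0 0 0 0; 0 0.2 0 0 0 0 0"

```text
time_s: 7.25
eef_pos: [0.5907, -0.126, 0.112]
eef_rot: [0.706, -0.704, -0.054, 0.056]
wrist_force: [-0.5, -0.1, -0.1]
opening: 0.127
```

```bash
python3 - <<'E'
from h import *
from bench import ctrl
ctrl.camera("top");
im=ctrl.camera("side");cv2.imwrite("pics/s8.png",cv2.resize(im[140:290,290:440,::-1],(600,600),interpolation=cv2.INTER_CUBIC))
c=ctrl.get_calibration("wrist");np.savez("w8.npz",**c)
im=ctrl.camera("wrist");cv2.imwrite("pics/w8f.png",im[:,:,::-1]);cv2.imwrite("pics/w8.png",cv2.resize(im[160:310,205:355,::-1],(600,600),interpolation=cv2.INTER_CUBIC))
o=ctrl.get_obs();print(o['time_s'],o['eef_pos'],o['wrist_force'],plan(o,[.5893,-.1296,.2],np.radians(9.1))[:2])
E
```

```text
7.4 [ 0.59182708 -0.12649098  0.114255  ] [ 0.42956235  0.43918045 -0.67629142] (array([-0.06039671, -1.7148906 , -0.05296293]), array([-0.00291225, -0.0219179 , -0.00387219]))
```

View pics/w8.png

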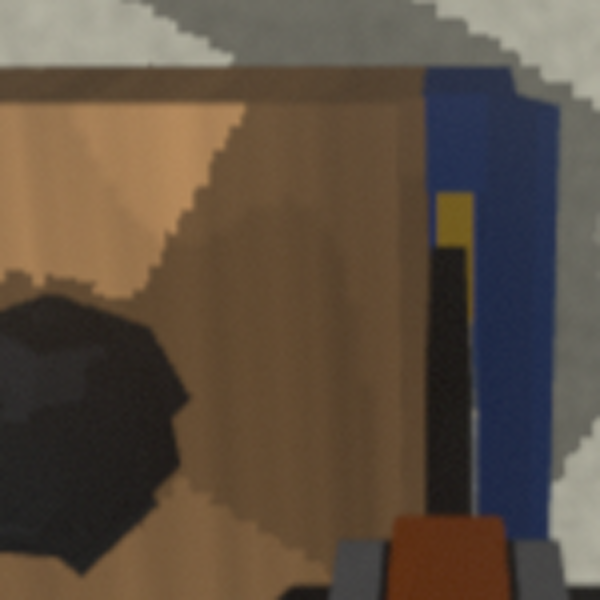

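View pics/s8.png

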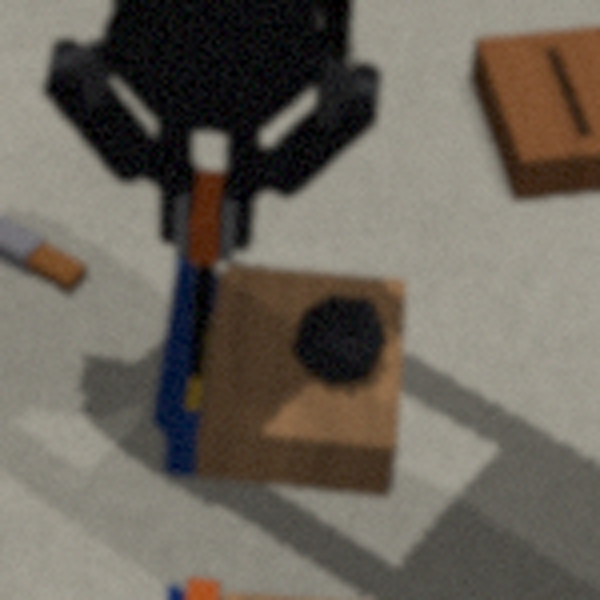

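```bash
python3 - <<'E'
from h import *
from bench import ctrl
c=dict(np.load("w8.npz"));o=ctrl.get_obs();p=o['eef_pos'];R=rot(o).as_matrix()
def cr(u,v): return (205+u/4,160+v/4)
for n,q,z in(('sL',(436,192),.018),('sR',(474,192),.018),('sR2',(472,320),.018),('woodF',(426,103),.036),('woodN',(424,500),.036),('footL',(432,247),p[2]-.0617),('footR',(467,247),p[2]-.0617),('tabL',(393,516),p[2]-.0067),('tabR',(504,516),p[2]-.0067)):
    print(n,(R.T@(ray(c,cr(*q),z)-p)*1000).round(1))
E
```

```text
sL [-2.9 96.3 28.3]
sR [ 3.3 96.3 28.3]
sR2 [ 3.  96.3  6.2]
woodF [-4.2 78.3 46.2]
woodN [ -4.9  78.3 -18.4]
footL [-3.2 61.7 29. ]
footR [ 1.7 61.7 29. ]
tabL [-6.7  6.7 15. ]
tabR [ 5.1  6.7 15. ]
```

The foot is about 0.8 mm short of the channel centre in x and about 1 mm off along its length. I'll correct both and descend into the channel, stopping just above the strip.

Emit:
apply_moves:
  plan: "0.016 0 -0.024 0 0.04 0 0; 0 0.1 0 0 0 0 0; 0 0.14 0 0 0 0 0; 0 0.14 0 0 0 0 0; 0 0.14 0 0 0 0 0"

```text
time_s: 7.9
eef_pos: [0.5925, -0.1275, 0.0876]
eef_rot: [0.705, -0.705, -0.053, 0.053]
wrist_force: [0.6, 0.1, -1.0]
opening: 0.134
```

```bash
python3 - <<'E'
from h import *
from bench import ctrl
im=ctrl.camera("side");cv2.imwrite("pics/s9.png",cv2.resize(im[140:290,290:440,::-1],(400,400),interpolation=cv2.INTER_CUBIC))
ctrl.camera("top")
im=ctrl.camera("wrist");cv2.imwrite("pics/w9.png",cv2.resize(im[160:310,245:395,::-1],(400,400),interpolation=cv2.INTER_CUBIC))
cv2.imwrite("pics/9.png",np.hstack([cv2.imread("pics/s9.png"),cv2.imread("pics/w9.png")]))
o=ctrl.get_obs();print(o['time_s'],o['eef_pos'],o['wrist_force'],o['torque'],plan(o,[.5893,-.1296,.0767],np.radians(9.1))[:2])
E
```

```text
8.05 [ 0.59208064 -0.12726824  0.08728457] [-0.29157609 -0.0374589  -0.42648443] [0.01399868 0.06320266 0.00362854] (array([-0.0616647 ,  0.21174996, -0.03795103]), array([-0.00833376, -0.06544702, -0.01293241]))
```

View pics/9.png

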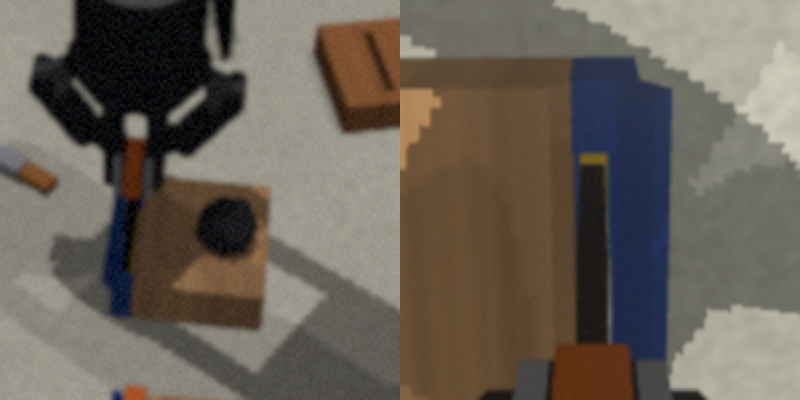

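The foot is inside the channel with no side force, just above the strip. I'll press in small steps.

Emit:
apply_moves:
  plan: "0 0.04 0 0 0 0 0; 0 0.04 0 0 0 0 0; 0 0.04 0 0 0 0 0; 0 0 0 0 0 0 0; 0 0 0 0 0 0 0"

```text
time_s: 8.55
eef_pos: [0.5931, -0.1277, 0.0829]
eef_rot: [-0.705, 0.705, 0.054, -0.053]
wrist_force: [-0.4, 0.7, 5.3]
opening: 0.129
```

Emit:
apply_moves:
  plan: "0 0.03 0 0 0 0 0; 0 0.02 0 0 0 0 0; 0 0 0 0 0 0 0; 0 0 0 0 0 0 0; 0 0 0 0 0 0 0"

```text
time_s: 9.05
eef_pos: [0.5931, -0.1277, 0.0806]
eef_rot: [-0.705, 0.705, 0.054, -0.053]
wrist_force: [-1.3, 0.6, 5.7]
opening: 0.131
```

Emit:
apply_moves:
  plan: "0 0.03 0 0 0 0 0; 0 0.02 0 0 0 0 0; 0 0 0 0 0 0 0; 0 0 0 0 0 0 0; 0 0 0 0 0 0 0"

```text
time_s: 9.55
eef_pos: [0.5932, -0.1277, 0.0783]
eef_rot: [-0.705, 0.705, 0.054, -0.053]
wrist_force: [-2.1, 1.0, 7.0]
opening: 0.131
```

Emit:
apply_moves:
  plan: "0 0.02 0 0 0 0 0; 0 0.02 0 0 0 0 0; 0 0 0 0 0 0 0; 0 0 0 0 0 0 0; 0 0 0 0 0 0 0"

```text
time_s: 10.05
eef_pos: [0.5933, -0.1277, 0.0767]
eef_rot: [-0.705, 0.705, 0.054, -0.053]
wrist_force: [-2.5, 1.6, 10.9]
opening: 0.126
```

Emit:
apply_moves:
  plan: "-0.01 0.02 0 0 0 0 0; 0 0 0 0 0 0 0; 0 0 0 0 0 0 0; 0 0 0 0 0 0 0; 0 0 0 0 0 0 0"

```text
time_s: 10.55
eef_pos: [0.5933, -0.1278, 0.0766]
eef_rot: [-0.705, 0.705, 0.054, -0.053]
wrist_force: [-3.4, 2.7, 15.5]
opening: 0.13
```

Emit:
apply_moves:
  plan: "0 0.02 0 0 0 0 0; 0 0 0 0 0 0 0; 0 0 0 0 0 0 0; 0 0 0 0 0 0 0; 0 0 0 0 0 0 0"

```text
time_s: 11.05
eef_pos: [0.5935, -0.1279, 0.0766]
eef_rot: [-0.705, 0.705, 0.054, -0.053]
wrist_force: [-6.3, 3.3, 21.3]
opening: 0.13
```

```bash
python3 - <<'E'
from h import *
from bench import ctrl
f=[]
for n in ("top","side","wrist"):
  im=ctrl.camera(n);cv2.imwrite(f"pics/{n}10.png",im[:,:,::-1]);o=ctrl.get_obs();f.append(o['wrist_force'])
print(np.round(f,2),o['eef_pos'],rot(o).as_matrix()[:,1],o['torque'],o['opening'])
g=lambda n,r,c:cv2.resize(cv2.imread(f"pics/{n}10.png")[r:r+150,c:c+150],(400,400),interpolation=cv2.INTER_CUBIC)
cv2.imwrite("pics/10.png",np.hstack([g("side",140,290),g("wrist",160,245)]))
E
```

```text
[[-5.85  3.04 21.02]
 [-6.74  3.98 20.34]
 [-5.85  3.92 22.08]] [ 0.59349234 -0.1278506   0.07657635] [ 2.46945700e-03 -8.73784755e-04 -9.99996569e-01] [0.65997178 1.35265023 0.00314951] 0.12709453493282055
```

View pics/10.png

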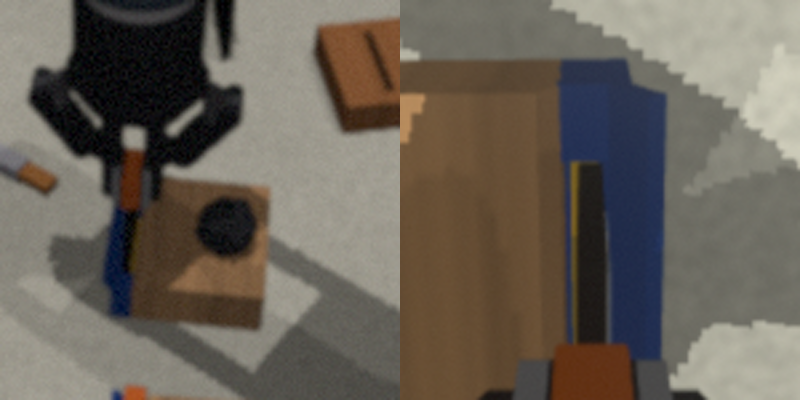

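The z reading stopped at 0.0766 while the force rose from 11 to 21 N, so the holder is on the stop, matching the predicted 0.0767. I'll ease to about 15 N and take off the side load.

Emit:
apply_moves:
  plan: "-0.02 -0.02 0 0 0 0 0; 0 0 0 0 0 0 0; 0 0 0 0 0 0 0; 0 0 0 0 0 0 0; 0 0 0 0 0 0 0"

```text
time_s: 11.7
eef_pos: [0.5929, -0.1279, 0.0767]
eef_rot: [-0.705, 0.705, 0.055, -0.052]
wrist_force: [-1.3, 2.0, 14.1]
opening: 0.13
```

Emit:
apply_moves:
  plan: "0 0 0 0 0 0 0; 0 0 0 0 0 0 0; 0 0 0 0 0 0 0; 0 0 0 0 0 0 0; 0 0 0 0 0 0 0"

```text
time_s: 12.2
eef_pos: [0.5929, -0.1278, 0.0767]
eef_rot: [-0.705, 0.705, 0.055, -0.052]
wrist_force: [-2.0, 3.9, 13.8]
opening: 0.129
```

```bash
python3 - <<'E'
from h import *
from bench import ctrl
f=[]
for n in ("top","side","wrist"):
  im=ctrl.camera(n);cv2.imwrite(f"pics/{n}11.png",im[:,:,::-1]);o=ctrl.get_obs();f.append(o['wrist_force'])
print(np.round(f,2),o['eef_pos'],o['opening'],o['time_s'])
g=lambda n,r,c,s:cv2.resize(cv2.imread(f"pics/{n}11.png")[r:r+s,c:c+s],(400,400),interpolation=cv2.INTER_CUBIC)
cv2.imwrite("pics/11.png",np.hstack([g("side",100,270,200),g("wrist",160,245,150)]))
E
```

```text
[[-0.82  3.02 13.55]
 [-1.55  2.44 13.74]
 [-1.15  2.85 12.92]] [ 0.59291171 -0.12783702  0.07667604] 0.12881890764900364 12.35
```

View pics/11.png

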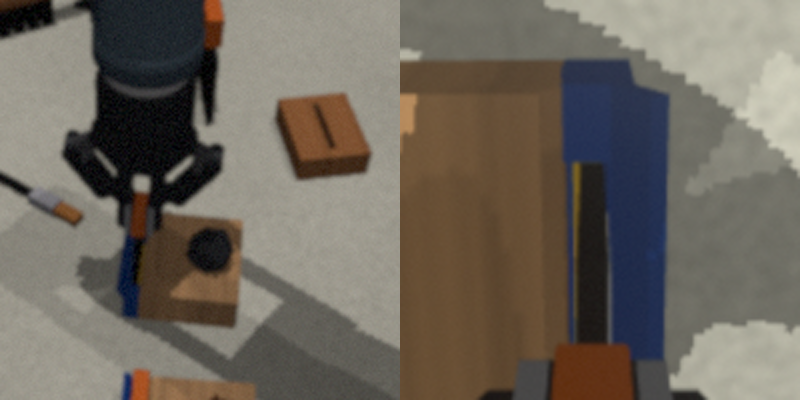

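The grey rock hasn't moved, and the white label sliver is on the outer side at about (606,230). I'll add a little margin and hand in.

Emit:
apply_moves:
  plan: "0 0.008 0 0 0 0 0; 0 0 0 0 0 0 0; 0 0 0 0 0 0 0; 0 0 0 0 0 0 0; 0 0 0 0 0 0 0"

```text
time_s: 12.85
eef_pos: [0.593, -0.1279, 0.0766]
eef_rot: [-0.705, 0.705, 0.055, -0.052]
wrist_force: [-1.9, 2.5, 15.6]
opening: 0.13
```

```bash
python3 - <<'E'
from bench import ctrl
o=ctrl.get_obs();print(o['eef_pos'],o['wrist_force'],o['opening'],o['time_s'])
print(ctrl.hand_in())
E
```

```text
[ 0.59300074 -0.1278699   0.07662349] [-1.85883738  2.47091746 15.63457421] 0.13023073732953366 12.85
the job is handed in; nothing more can be done
None
```

I took the smaller, orange-tabbed holder out of the caddy and slid it, white label outward, into the channel of the stand with the grey rock. I pressed it onto the stop and handed in at 12.85 s, still gripping it.

- **Fully home:** pressing further left the tool height at 76.6 mm, against 76.7 mm predicted for home, while the force rose from 11 to 21 N. I then eased off and finished at 15.6 N down.
- **Side load:** it reached about 7 N against the lip during the hardest press and was about 3 N at the end. The holder sits slightly toward the outer side of the channel.
- **Label side:** the last wrist picture shows a white sliver on the outward face.
- **Surroundings:** the grey rock looks undisturbed by eye. I did not recheck the other two rocks or the brush at the end, but the arm never went near them.
- **Measurements:** in the caddy check, top- and wrist-camera positions differed by about 1 mm. I corrected for this before inserting the holder.

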